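Set the dibbler's depth stop so that the setting block just drags

TASK

Take the yellow-handled driver from its wooden holder, seat it in the slot of the brass stop screw, and turn the screw clockwise until the orange foot bears lightly (about 5 N, anywhere from 2 to 8 N) on the aluminium setting block, so that the block just drags beneath it. Check by taking the red post and sliding the block a centimetre or two under the foot with that drag on it, then leave the block on the bed under the foot and the driver standing upright, fully seated in the screw. Never press the foot hard on the block (stay well below 15 N), and do not knock over or push about the pots and other things around.

Things in the scene. Friction and masses are not known exactly. Their poses are not given: they have to be found in the camera images.
- screw_head (a point): Centre of the top face of the brass stop screw's square head (36 x 36 x 14 mm) on the blue bridge, 113 mm above the table, on the vertical screw axis. z up; x runs along the slot, a rectangular pocket 24 mm long (x), 8 mm wide (y), 12 mm deep, edges slightly chamfered. The head keeps its height as it turns.
- screw: The same stop screw; origin 14 mm below screw_head. Clockwise from above lowers the foot 5 mm per radian (a quick thread), anticlockwise raises it; it stays where it is left. Turning takes about 0.1 N m. It needs 0.8 to 2.8 rad in all: let go and take the driver's handle anew if the wrist runs out of turn. End stops lie beyond that range.
- stop: Blue bridge with the stop screw and, below it on the screw axis, the round orange foot (28 mm across, 9 mm thick, non-rotating). Origin on the table on that axis: the foot's height is not given. The foot starts 2 to 11.5 mm clear of the block; find by feel. It is sprung: after touching it yields 1 mm per 3 N (2 to 8 N is 0.7 to 2.7 mm past touch) whether the screw goes down or the block is raised.
- block_post (a point): Centre of the red upright post by which the block is taken: 20 x 20 mm, its top 25 mm above this point, its foot (the block's upper face) 30 mm below. It is 125 mm from the foot's axis when the block is centred, towards the robot. x along the block from the post towards the foot (the block slides along x), z up.
- block: Aluminium setting block, a flat bar 180 x 36 x 20 mm, 0.28 to 0.44 kg, loose on the blue bed (top 12 mm above the table), with about 7 mm side play between two low rails. Origin in its underside, mid-width, 35 mm from the end away from the post, nearly below the foot at the start; it may slide 18 mm either way from there. x along the bar away from the post, z up.
- block_top (a point): Point on the block's upper face, 20 mm above block's origin, nearly below the foot. Bed, block and foot have friction about 0.4 (within 15 per cent): with the foot clear it takes about 1.4 N to slide the block; each newton under the foot adds about 0.8 N of drag (it rubs on foot and bed), and each newton the hand presses down adds 0.4 N.
- driver_grip (a point): Centre of the driver's yellow paddle handle, 40 mm (x) x 16 mm (y) x 50 mm (z, up); grip it across the 16 mm. The driver weighs 0.14 kg. The flange's underside lies 51 mm below this point. At the start it stands upright in the holder, flange on the holder's top; seated in the screw it also stands by itself, this point 51 mm above the head's top.
- driver_seat (a point): The same driver: centre of the underside of its round 32 mm flange; z up along the driver, x along the blade. The steel blade below is 20 mm wide (x), 5 mm thick (y), 11 mm long, tapered at the tip. In the slot it has 1.5 mm play each side, about 0.15 rad of free turn either way. Seated when this point is at the centre of the screw head's top face.
- holder: Plywood holder block of the driver, 70 x 70 x 30 mm, fixed, origin at the centre of its underside, with a slot like the screw's in its top; left or right of the fixture.
- fixture: Fixed blue depth-stop fixture: bed plate 240 x 100 x 12 mm; bridge on two posts across it (top 98 mm above the table) carrying the stop screw; beside it at +y an aluminium plate of white dibber pegs over a black cell strip, under the same bridge. Origin on the table below the screw axis; x along the bed, away from the red post; z up.
- pot_a: Bystander: loose black 66 mm square pot with a seedling, origin in its underside, z up.
- pot_b: Bystander: another such pot.
- pot_c: Bystander: another such pot.
- tape: Bystander: roll of blue tape lying flat, 100 mm across, 24 mm high.
- jar: Bystander: seed jar with a green lid, 60 mm across, 80 mm high; it stands on the side opposite the holder.
- cup: Bystander: white plastic cup, 72 mm across, 80 mm high.
- tamper: Bystander: small wooden tamping block, 60 x 60 x 30 mm.
Mind the look-alikes: they are no part of the job. Of the things that look like the part that bears driver_grip, the middle-sized one is meant.

How it is judged:
On the way, in this order (a step that is already met when the one before it is completed fails the run):
1. the driver stands fully seated in the slot of the stop screw (distance between driver_seat and screw_head below 0.006 m and angle between driver_seat's own z axis and vertical below 0.15 rad), for 0.1 s.
2. with the driver seated, the screw is turned down until the foot bears on the block with 2 to 8 N (all of step 1 and contact force between stop and block between 1.7 and 9 N), for 0.2 s.
3. the block is slid by the fingers beneath the foot, with that drag on it (contact force between stop and block between 1.7 and 9 N and contact force between the fingers and block above 0.5 N and linear speed of block above 0.004 m/s), for 0.15 s.
At the end, for the whole second after the job is handed in: The foot bears on the block, which lies flat and at rest on the bed with its origin within 28 mm of the foot's axis, with 1.7 to 9 N (contact force, friction included), and the driver stands in the screw head, its flange within 6 mm of the head's top-face centre and within 0.15 rad of upright (all of step 2 and linear speed of block below 0.005 m/s and angle between block's own z axis and vertical below 0.06 rad and horizontal distance between block and stop below 0.028 m); the robot touches nothing.
It fails at once if the foot is pressed on the block with more than 15 N (contact force between stop and block above 15 N).
It fails at once if a pot or other bystander is pushed more than 30 mm or tipped (distance of any of pot_a, pot_b, pot_c, tape, jar, cup, tamper from where it was at the start of the episode above 0.03 m or angle between any of pot_a, pot_b, pot_c, tape, jar, cup, tamper's own z axis and vertical above 0.35 rad).
It also fails if it takes over 72 s, if anything falls off the work surface, if the arm or the gripper's body presses on something with over 40 N, if the wrist force passes 120 N, or if a joint passes its speed limit or range.

ROBOT

A 7-joint arm with a two-finger parallel gripper is mounted at the origin on the work surface. World frame = base frame: x ahead of the robot, y to its left, z up, the work surface at z = 0. Lengths are in m, angles in rad, forces in N, time in s.
With the tool pointing down it reaches from about 0.425 to 0.825 m from the base axis. Payload 3.6 kg.
Tool frame: the origin (TCP) lies where the fingers leave the gripper's body, on its centre line; the fingertips stand 73 mm ahead of it and the grasp point (between the pads) lies 54 mm ahead of it; x points along the fingers, z is the direction in which the jaws open and shut, and the axes are right-handed (so a half turn about x gives the same grasp; the last joint's range is limited). The gripper opens to 85 mm and grips with 20 to 120 N. Pads are 22 mm wide; open, the fingers measure 114 mm over their backs; the gripper's body (76 mm by 85 mm) begins 54 mm behind the grasp point. The pads swing forward as they close: fully open they stand 13 mm farther back than shut.
Start: joints at [1.204, 0.615, -0.013, 1.423, 0.008, 1.103, -0.04], TCP at [0.217, -0.613, 0.304] pointing down, gripper open.
Joint ranges: [-3.12, 3.12], [-0.3, 2.06], [-1.34, 1.32], [0.26, 2.42], [-1.36, 4.5], [0.01, 1.98], [-2.84, 2.84]. Speed limits (rad/s): [2.79, 2.79, 3.14, 3.14, 3.14, 3.14, 3.14].

INTERFACE

Orientations are given as a 3x3 rotation matrix whose columns are the frame's x, y, z axes.
In Python, from cell import arm, imaging gives the robot as it stands.
- The arm moves only by the shell command python3 -m handwheel 'ROWS' [OPENING] [FORCE]. ROWS is JSON, one flat list of numbers, 6 for each row, row after row: the shift along the tool's x, y, z normalised to -1 to 1, where 1 is 0.2 m, then the turn, a rotation vector about the tool's x, y, z normalised to -1 to 1, where 1 is pi rad. A call has 1 to 5 rows; each row is the pose to reach, as a shift and turn from the pose commanded when the call began, along the tool's axes at that moment, turning the shorter way round; what a row does not reach only later rows make up. A row lasts 1/8 s, in which the tool goes at most 62.5 mm and 10.7 degrees, less where a joint would pass 70% of its speed; a pose out of reach is approached as far as the arm can. A call with a number of a shift or a turn outside -1 to 1 is refused whole. A call with a gripper value outside its range is refused whole. OPENING is the opening in per cent of the stroke, from 0 (shut) to 100 (fully open), set as the call begins (- or left out, the last holds). The fingers move at their own pace and stop on an object; FORCE is the grip in N (left out, the last holds). Time passes only in rows, so rows that repeat a pose let the fingers close. It gives the time, the measured TCP pose, the force and the opening at its end, in the units of the state.
- arm.read_state(): the state, without advancing time (a new reading comes with each control period).
- imaging.snapshot(name): name is "scene" or "top" or "wrist"; returns a dict with "frame" (384x512x3 uint8, red, green, blue), "fx", "fy", "cx", "cy" (pixels), "origin" and "attitude" of the camera in the world. Camera axes: x right, y down, z forward; pixel columns grow to the right and rows downward; lengths in m; the calibration is good to about 2 mm. A picture is of the moment at which its call begins. There is no depth.
- arm.finish_job(): hands the job in, once; it reports no verdict.
The state is a dict: "t": time; "qpos": joint angles; "qd": joint speeds; "joint_torque": joint torques, N m; "tool_pos": TCP position; "orientation": TCP orientation; "ft_force": force on the tool from outside, world axes, zero at the start; "torque": the same for the moment, N m; "finger_gap": finger opening in m.
Only numpy, scipy, OpenCV 4.12 (cv2) and the standard library are available. Lean on these libraries where they do the work, as an engineer would, in place of code of your own. Each camera call takes 0.05 s, during which the arm holds its last target. There are 200 camera calls.

## Working session

There is one attempt and no reset: what is moved stays moved. The work goes in short steps, Python scripts to look and compute and a shell command to move; the robot and the scene stay as the last step left them, time stands still between calls to the robot, and variables do not carry over. Pictures are saved under pics/ and viewed, about 8 in all and at most 12, crops included, and the job is handed in when it is done.

```bash
ls; mkdir -p pics
python3 - <<'E'
from cell import arm, imaging
import cv2,pickle
print(arm.read_state())
for n in ("scene","top"):
    s=imaging.snapshot(n); pickle.dump(s,open(n+".pkl","wb"))
    print(n,s["fx"],s["fy"],s["cx"],s["cy"],s["origin"],s["attitude"])
    cv2.imwrite(f"pics/{n}0.png",cv2.resize(s["frame"][:,:,::-1],(800,600),interpolation=cv2.INTER_CUBIC))
E
```

```text
pics
{'t': 0.0, 'qpos': array([ 1.20452656,  0.61588958, -0.01261739,  1.42494046,  0.00806924,
        1.10340494, -0.04042442]), 'qd': array([-0.00092503,  0.00084189, -0.00039294,  0.0006723 ,  0.00119048,
       -0.00132731,  0.0033517 ]), 'joint_torque': array([ 2.19945600e-04, -4.69211590e+01,  2.59333095e-01, -1.71033561e+01,
        1.00540911e-02,  9.76238603e-03, -5.52291183e-06]), 'tool_pos': array([ 0.21644378, -0.61227152,  0.30274337]), 'orientation': array([[-8.74023396e-04,  9.42821635e-01,  3.33296565e-01],
       [ 2.44127385e-03,  3.33297711e-01, -9.42818475e-01],
       [-9.99996638e-01, -1.03772159e-05, -2.59299580e-03]]), 'ft_force': array([-0.28136171,  0.29702871, -0.57018457]), 'torque': array([-0.01471252, -0.01791966,  0.00987508]), 'finger_gap': 0.08531185868475523}
scene 378.73599333728424 378.73599333728424 259.6455098776508 193.64347604483422 [1.4459359  0.48740995 0.76088571] [[-0.49815319  0.48815488 -0.71662278]
 [ 0.86699789  0.29240416 -0.40350274]
 [ 0.01257165 -0.82231662 -0.56889132]]
top 367.858644945997 367.858644945997 250.4027539344026 187.11127739826546 [ 0.5017441  -0.02872998  1.02682348] [[-0.02798391 -0.99465558  0.09938396]
 [-0.9993374   0.03015256  0.02038608]
 [-0.02327381 -0.09874762 -0.99484031]]
```

View pics/scene0.png

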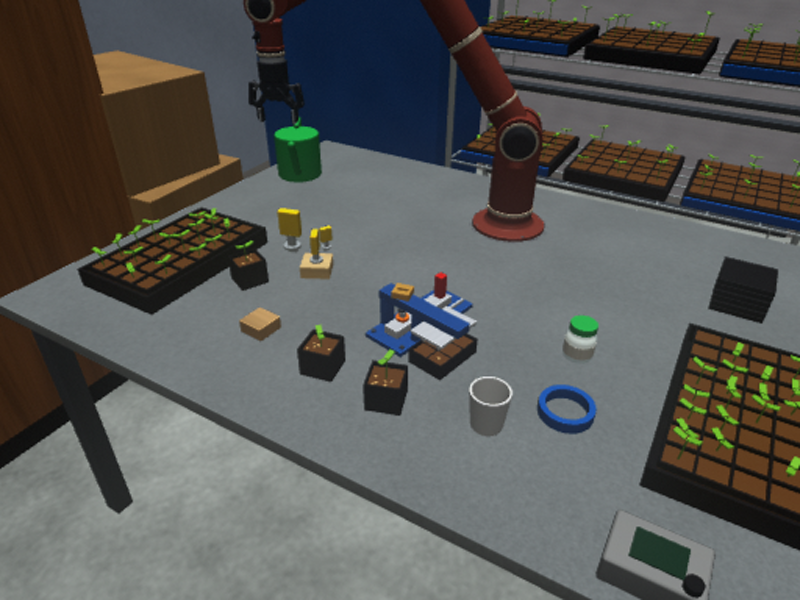

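View pics/top0.png

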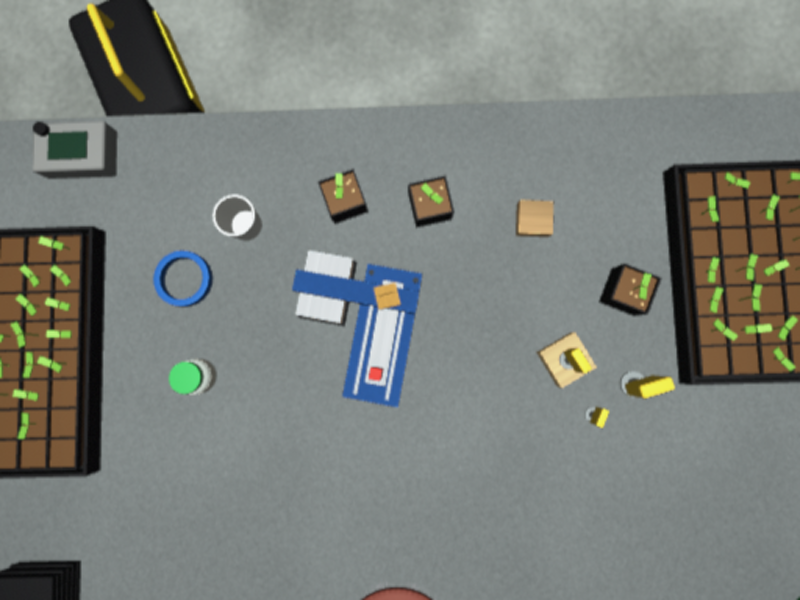

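The top view shows the yellow handles at (580,361) in the plywood holder, (655,387) large and (601,418) small, both free-standing. The middle-sized one in the holder is the one I want. The screw head is at (387,296), the red post at (376,374). I'll check this in one close crop.

```bash
cat > h.py <<'E'
import numpy as np,cv2,pickle
from cell import arm,imaging
def ray(s,u,v,z):
    d=np.array(s["attitude"])@np.array([(u-s["cx"])/s["fx"],(v-s["cy"])/s["fy"],1]); o=np.array(s["origin"])
    return (o+d*(z-o[2])/d[2])
def proj(s,p):
    c=np.array(s["attitude"]).T@(np.array(p)-np.array(s["origin"])); return np.array([s["fx"]*c[0]/c[2]+s["cx"],s["fy"]*c[1]/c[2]+s["cy"]])
def crop(s,u,v,w,h,k):
    return cv2.resize(s["frame"][v:v+h,u:u+w,::-1],(w*k,h*k),interpolation=cv2.INTER_CUBIC)
E
python3 - <<'E'
from h import *
t=pickle.load(open("top.pkl","rb"));s=pickle.load(open("scene.pkl","rb"))
a=np.hstack([crop(t,335,200,100,75,4),crop(t,210,160,100,75,4)])
b=np.hstack([crop(s,170,125,100,75,4),crop(s,225,170,100,75,4)])
cv2.imwrite("pics/c1.png",np.vstack([a,b]))
E
```

```text
(no output)
```

View pics/c1.png

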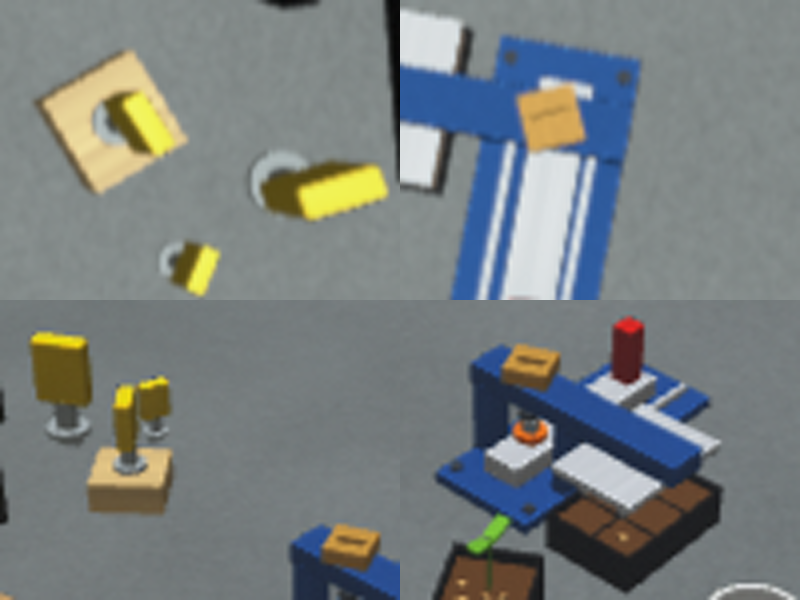

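Run:
```python
from h import *
t=pickle.load(open("top.pkl","rb"))
def P(pts,u0,v0,z): 
    return np.array([ray(t,u0+(x+.5)/4-.5,v0+(y+.5)/4-.5,z) for x,y in pts])
def show(n,p):
    print(n,p.mean(0).round(4)); 
    for i in range(len(p)):
        d=p[(i+1)%len(p)]-p[i]; print("   edge",np.linalg.norm(d).round(4),np.degrees(np.arctan2(d[1],d[0])).round(1))
show("handle",P([(122,97),(138,90),(176,146),(158,155)],335,200,.106))
show("holder",P([(36,102),(133,50),(187,140),(97,194)],335,200,.030))
show("flange",P([(113,122)],335,200,.034))
show("head",P([(116,94),(175,84),(186,137),(128,152)],210,160,.113))
show("slot",P([(128,121),(172,113)],210,160,.113))
# colour segmentation
f=t["frame"];h=cv2.cvtColor(f,cv2.COLOR_RGB2HSV)
def seg(lo,hi,box,z,n):
    m=cv2.inRange(h,np.array(lo),np.array(hi));k=np.zeros_like(m);u,v,U,V=box;k[v:V,u:U]=m[v:V,u:U]
    c=max(cv2.findContours(k,0,2)[0],key=cv2.contourArea);r=cv2.minAreaRect(c);b=cv2.boxPoints(r)
    show(n,np.array([ray(t,*q,z) for q in b]))
seg((22,150,150),(35,255,255),(355,215,385,242),.106,"handle_seg")
seg((10,100,150),(22,255,255),(230,175,262,202),.113,"head_seg")
seg((0,150,120),(8,255,255),(225,225,255,255),.087,"post")
m=P([(90,38)],210,160,.012); 
# bed corners: view corners
show("bed",np.array([ray(t,x*.64-.18,y*.64-.18,.012) for x,y in [(369,265),(422,273),(397,406),(344,397)]]))
```

```text
handle [ 0.478  -0.3063  0.106 ]
   edge 0.0109 -68.2
   edge 0.0409 -148.8
   edge 0.0125 114.6
   edge 0.0412 28.9
holder [ 0.4771 -0.3059  0.03  ]
   edge 0.0743 -63.7
   edge 0.0688 -152.1
   edge 0.0704 118.9
   edge 0.0722 30.9
flange [ 0.4768 -0.3046  0.034 ]
   edge 0.0 0.0
head [ 0.589  -0.0025  0.113 ]
   edge 0.0374 -82.1
   edge 0.0339 -170.0
   edge 0.0373 102.8
   edge 0.0371 10.2
slot [ 0.5889 -0.0017  0.113 ]
   edge 0.0279 -81.4
   edge 0.0279 98.6
handle_seg [ 0.4777 -0.3053  0.106 ]
   edge 0.0145 -58.4
   edge 0.0395 -149.3
   edge 0.0145 121.5
   edge 0.0395 30.8
head_seg [ 0.5878 -0.0022  0.113 ]
   edge 0.034 -77.6
   edge 0.0347 -167.7
   edge 0.0338 102.4
   edge 0.0347 12.5
post [0.4643 0.0206 0.087 ]
   edge 0.0152 -91.6
   edge 0.0151 178.5
   edge 0.0152 88.5
   edge 0.0151 -1.4
bed [0.5294 0.009  0.012 ]
   edge 0.0956 -100.4
   edge 0.2375 167.6
   edge 0.0938 79.0
   edge 0.2366 -12.0
```

```bash
cat >> h.py <<'E'
def yaw_now(st=None):
    st=st or arm.read_state(); z=st["orientation"][:,2]; return np.degrees(np.arctan2(z[1],z[0]))
def go(p,yaw):
    "shift/turn (normalised) from measured pose to TCP p, tool down, jaw yaw deg"
    from scipy.spatial.transform import Rotation as R
    st=arm.read_state(); O=st["orientation"]; a=np.radians(yaw)
    z=np.array([np.cos(a),np.sin(a),0]);x=np.array([0,0,-1.]);T=np.c_[x,np.cross(z,x),z]
    sh=O.T@(np.array(p)-st["tool_pos"])/.2; tr=R.from_matrix(O.T@T).as_rotvec()/np.pi
    print("rows:",np.r_[sh,tr].round(4).tolist(),"t",round(float(st["t"]),2))
E
python3 -c "
from h import *
go([.4775,-.3055,.215],-59.5)"
```

```text
rows: [0.4415, 1.7419, -1.0102, -0.0613, -0.0008, -0.0001] t 0.1
```

```bash
python3 -m handwheel '[0,0.9,-0.5,-0.03,0,0,0,0.9,-0.5,-0.03,0,0,0,0.9,-0.5,-0.03,0,0,0,0.9,-0.5,-0.03,0,0]' 60 40 | tail -5; python3 -c "
from h import *
go([.4775,-.3055,.215],-59.5)"
```

```text
t: 0.6
tool_pos: [0.3571, -0.4539, 0.3037]
orientation: [[0.002, 0.904, 0.428], [0.003, 0.428, -0.904], [-1.0, 0.003, -0.002]]
ft_force: [0.8, 0.1, -0.6]
finger_gap: 0.0511
rows: [0.4471, 0.8602, -0.4115, -0.0286, -0.0007, -0.001] t 0.6
```

```bash
python3 -m handwheel '[0.2,0.86,-0.41,-0.029,0,0,0.3,0.86,-0.41,-0.029,0,0,0.4,0.86,-0.41,-0.029,0,0,0.447,0.86,-0.41,-0.029,0,0,0.447,0.86,-0.41,-0.029,0,0]' 60 40 | tail -5
python3 - <<'E'
from h import *
go([.4775,-.3055,.135],-59.5)
s=imaging.snapshot("wrist");pickle.dump(s,open("w1.pkl","wb"))
print(proj(s,[.4775,-.3055,.106]),proj(s,[.4775,-.3055,.081]))
cv2.imwrite("pics/w1.png",s["frame"][:,:,::-1])
E
```

```text
t: 1.23
tool_pos: [0.4744, -0.3103, 0.2126]
orientation: [[-0.004, 0.864, 0.504], [0.003, 0.504, -0.864], [-1.0, -0.002, -0.004]]
ft_force: [-0.5, -1.0, 0.3]
finger_gap: 0.0517
rows: [0.3882, 0.0262, -0.0112, -0.0014, -0.0014, 0.0006] t 1.23
[244.33008847 215.67710594] [244.97870455 202.80911772]
```

View pics/w1.png

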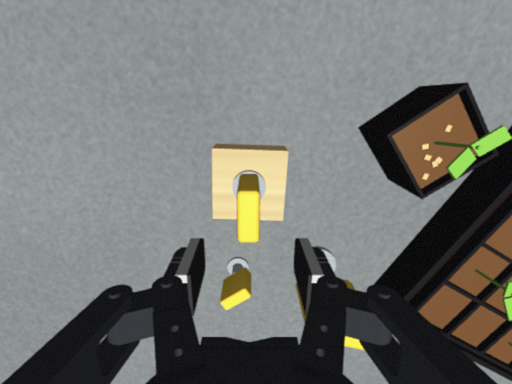

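Run:
```python
from h import *
s=pickle.load(open("w1.pkl","rb"))
f=s["frame"];h=cv2.cvtColor(f,cv2.COLOR_RGB2HSV)
m=cv2.inRange(h,np.array((22,150,215)),np.array((35,255,255)));m[:180]=0;m[250:]=0;m[:,:225]=0;m[:,275:]=0
c=max(cv2.findContours(m,0,2)[0],key=cv2.contourArea);r=cv2.minAreaRect(c);print(r)
b=np.array([ray(s,*q,.106) for q in cv2.boxPoints(r)]);print(b.mean(0),[np.degrees(np.arctan2(*(b[i+1]-b[i])[[1,0]])) for i in range(3)],[np.linalg.norm(b[i+1]-b[i]) for i in range(3)])
b=np.array([ray(s,*q,.03) for q in [(213,150),(287,152),(285,221),(212,219)]]);print(b.mean(0),[np.degrees(np.arctan2(*(b[i+1]-b[i])[[1,0]])) for i in range(3)],[np.linalg.norm(b[i+1]-b[i]) for i in range(3)])
print(s["origin"],s["attitude"],arm.read_state()["tool_pos"])
```

```text
((247.5, 216.0), (50.0, 21.0), 90.0)
[ 0.47788029 -0.30781873  0.106     ] [np.float64(-59.633236892406025), np.float64(-149.10904272535277), np.float64(120.41751203696613)] [np.float64(0.014108645045028694), np.float64(0.03773395318438412), np.float64(0.015038011099361226)]
[ 0.47629813 -0.3098481   0.03      ] [np.float64(-61.224500872538236), np.float64(-148.81276007867214), np.float64(118.67970574502883)] [np.float64(0.06784752822618426), np.float64(0.069274705728966), np.float64(0.07285376512402146)]
[ 0.54574623 -0.27024677  0.28203498] [[ 0.50434024 -0.81628936 -0.28162494]
 [-0.86349514 -0.47831844 -0.1599613 ]
 [-0.0041317   0.32385668 -0.94609713]] [ 0.47390645 -0.31248365  0.21395657]
```

```bash
python3 -c "
from h import *
for i in range(3): 
  st=arm.read_state();print(st['tool_pos'],st['t'])
go([.4775,-.307,.135],-59.5)"
```

```text
[ 0.47390645 -0.31248365  0.21395657] 1.275
[ 0.47390645 -0.31248365  0.21395657] 1.275
[ 0.47390645 -0.31248365  0.21395657] 1.275
rows: [0.3947, 0.0301, -0.0143, -0.0023, -0.0003, 0.0006] t 1.27
```

```bash
python3 -m handwheel '[0.1,0.03,-0.01,-0.001,0,0,0.2,0.03,-0.01,-0.001,0,0,0.3,0.03,-0.01,-0.001,0,0,0.395,0.03,-0.01,-0.001,0,0,0.395,0.03,-0.01,-0.001,0,0]' 60 40 | tail -5
python3 -m handwheel '[0,0,0,0,0,0,0,0,0,0,0,0,0,0,0,0,0,0,0,0,0,0,0,0]' 5 60
python3 -m handwheel '[0,0,0,0,0,0,0,0,0,0,0,0]' 5 60
```

```text
t: 1.9
tool_pos: [0.4771, -0.3094, 0.1354]
orientation: [[-0.002, 0.866, 0.501], [-0.001, 0.501, -0.866], [-1.0, -0.002, -0.0]]
ft_force: [-0.4, 0.0, 0.2]
finger_gap: 0.0512
t: 2.4
tool_pos: [0.479, -0.3077, 0.1367]
orientation: [[0.001, 0.864, 0.504], [-0.001, 0.504, -0.864], [-1.0, 0.0, 0.002]]
ft_force: [-1.4, 0.6, 6.3]
finger_gap: 0.0157
t: 2.65
tool_pos: [0.479, -0.3077, 0.1367]
orientation: [[0.001, 0.864, 0.504], [-0.001, 0.504, -0.864], [-1.0, 0.0, 0.002]]
ft_force: [-1.5, -0.1, 6.7]
finger_gap: 0.0148
```

```bash
python3 -m handwheel '[-0.2,0,0,0,0,0,-0.4,0,0,0,0,0,-0.6,0,0,0,0,0,-0.65,0,0,0,0,0]' 5 60
python3 -c "
from h import *
go([.588,-.002,.265],11.5)"
```

```text
t: 3.15
tool_pos: [0.4798, -0.3074, 0.268]
orientation: [[0.005, 0.864, 0.504], [-0.003, 0.504, -0.864], [-1.0, 0.003, 0.005]]
ft_force: [-0.5, 0.1, -1.6]
finger_gap: 0.0153
rows: [0.0135, 1.2373, -1.0458, -0.3956, 0.0018, 0.0001] t 3.15
```

```bash
python3 -m handwheel '[0,0.2,-0.17,-0.05,0,0,0,0.4,-0.34,-0.1,0,0,0,0.6,-0.51,-0.15,0,0,0,0.62,-0.52,-0.2,0,0,0,0.62,-0.52,-0.2,0,0]' 5 60
python3 -c "
from h import *
go([.588,-.002,.265],11.5)"
```

```text
t: 3.78
tool_pos: [0.5329, -0.1539, 0.264]
orientation: [[-0.003, 0.402, 0.916], [0.001, 0.916, -0.402], [-1.0, -0.0, -0.003]]
ft_force: [-0.2, 0.4, -2.0]
finger_gap: 0.0155
rows: [-0.0047, 0.8061, -0.0535, -0.1957, -0.0009, -0.0003] t 3.77
```

```bash
python3 -m handwheel '[0,0.25,-0.01,-0.05,0,0,0,0.5,-0.03,-0.1,0,0,0,0.7,-0.05,-0.15,0,0,0,0.806,-0.054,-0.196,0,0,0,0.806,-0.054,-0.196,0,0]' 5 60
python3 -m handwheel '[0,0,0,0,0,0]'
python3 - <<'E'
from h import *
go([.588,-.002,.265],11.5); print(arm.read_state()["qpos"].round(3))
ims={n:imaging.snapshot(n) for n in("wrist","top","scene")};pickle.dump(ims,open("i2.pkl","wb"))
w,t,s=ims["wrist"],ims["top"],ims["scene"]
print(proj(w,[.588,-.002,.113]),proj(t,[.588,-.002,.113]),proj(s,[.588,-.002,.113]))
a=np.hstack([crop(w,190,120,133,150,3),crop(s,215,120,133,150,3)])
cv2.imwrite("pics/c2.png",a)
E
```

```text
t: 4.4
tool_pos: [0.5882, -0.0021, 0.2645]
orientation: [[-0.002, -0.198, 0.98], [0.001, 0.98, 0.198], [-1.0, 0.001, -0.002]]
ft_force: [-0.4, 0.0, -1.5]
finger_gap: 0.0154
t: 4.53
tool_pos: [0.5879, -0.0055, 0.2647]
orientation: [[-0.002, -0.194, 0.981], [-0.002, 0.981, 0.194], [-1.0, -0.002, -0.002]]
ft_force: [-0.5, -0.3, -1.3]
finger_gap: 0.0156
rows: [-0.0014, 0.0171, 0.0041, -0.0017, -0.0007, 0.0005] t 4.53
[ 0.237  0.59  -0.429  1.652  0.288  0.965 -0.098]
[251.36594186 196.05697686] [247.2547366  189.21410989] [258.01658055 184.29626792]
```

View pics/c2.png

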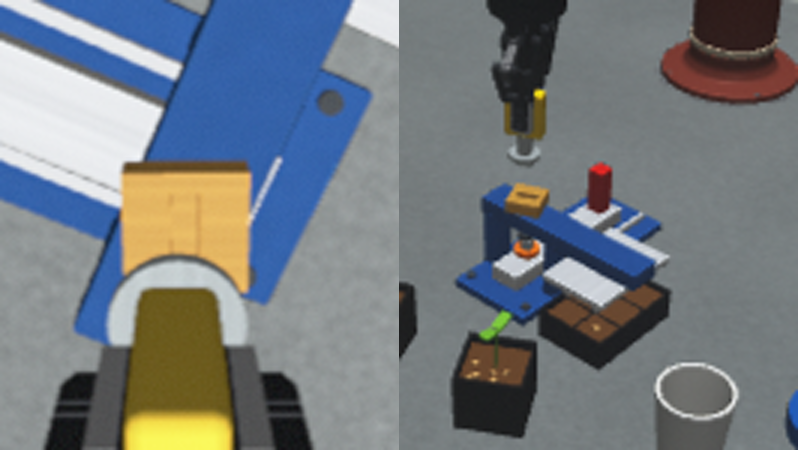

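Run:
```python
from h import *
ims=pickle.load(open("i2.pkl","rb"));w,t,s=ims["wrist"],ims["top"],ims["scene"]
Z=np.array([.981,.194,0]);Y=np.array([-.194,.981,0])
tcp=np.array([.5879,-.0055,.2647])
def W(x,y,z): return ray(w,190+(x+.5)/3-.5,120+(y+.5)/3-.5,z)
def S(x,y,z): return ray(s,215+(x-399+.5)/3-.5,120+(y+.5)/3-.5,z)
def pr(n,p): print(n,p.round(4),"rel tcp: y",round((p-tcp)@Y,4),"z",round((p-tcp)@Z,4))
zf=.158
pr("flangeL",W(107,325,zf+.003));pr("flangeR",W(247,322,zf+.003));pr("flange mid",(W(107,325,zf+.003)+W(247,322,zf+.003))/2)
pr("flange far edge",W(178,256,zf+.003))
for n,q in dict(TL=(123,172),TR=(249,172),BR=(247,292),slotTL=(169,195),slotTR=(201,195),slotBL=(169,248),slotBR=(201,248)).items(): pr(n,W(*q,.113))
print("scene")
pr("flange",S(524,155,zf+.002))
for n,q in dict(c=(527,197),sa=(514,193),sb=(539,199)).items(): pr(n,S(*q,.113))
```

```text
flangeL [ 0.5714 -0.0119  0.161 ] rel tcp: y -0.0031 z -0.0175
flangeR [ 0.6029 -0.0049  0.161 ] rel tcp: y -0.0023 z 0.0148
flange mid [ 0.5871 -0.0084  0.161 ] rel tcp: y -0.0027 z -0.0013
flange far edge [0.5841 0.008  0.161 ] rel tcp: y 0.014 z -0.0011
TL [0.5679 0.0111 0.113 ] rel tcp: y 0.0202 z -0.0165
TR [0.602  0.0179 0.113 ] rel tcp: y 0.0202 z 0.0184
BR [ 0.6095 -0.0175  0.113 ] rel tcp: y -0.0159 z 0.0188
slotTL [0.5816 0.007  0.113 ] rel tcp: y 0.0135 z -0.0037
slotTR [0.5904 0.0088 0.113 ] rel tcp: y 0.0135 z 0.0052
slotBL [ 0.5846 -0.0085  0.113 ] rel tcp: y -0.0023 z -0.0038
slotBR [ 0.5936 -0.0067  0.113 ] rel tcp: y -0.0023 z 0.0053
scene
flange [ 0.5906 -0.007   0.16  ] rel tcp: y -0.002 z 0.0023
c [ 0.5942 -0.0009  0.113 ] rel tcp: y 0.0033 z 0.007
sa [ 0.5946 -0.0163  0.113 ] rel tcp: y -0.0119 z 0.0045
sb [0.591  0.0116 0.113 ] rel tcp: y 0.0162 z 0.0064
```

```bash
python3 -m handwheel '[0.06,0.02,0.0125,0,0,0,0.12,0.02,0.0125,0,0,0,0.12,0.02,0.0125,0,0,0,0.12,0.02,0.0125,0,0,0]'
python3 - <<'E'
from h import *
ims={n:imaging.snapshot(n) for n in("wrist","scene")};pickle.dump(ims,open("i3.pkl","wb"))
w,s=ims["wrist"],ims["scene"]
print(arm.read_state()["tool_pos"])
a=np.hstack([crop(w,200,150,100,110,4),crop(s,225,125,100,110,4)])
cv2.imwrite("pics/c3.png",a)
E
```

```text
t: 5.18
tool_pos: [0.5901, 0.0016, 0.2414]
orientation: [[-0.0, -0.2, 0.98], [0.0, 0.98, 0.2], [-1.0, 0.0, -0.0]]
ft_force: [1.1, 0.2, -0.9]
finger_gap: 0.0153
[0.59031815 0.00164193 0.241864  ]
```

View pics/c3.png

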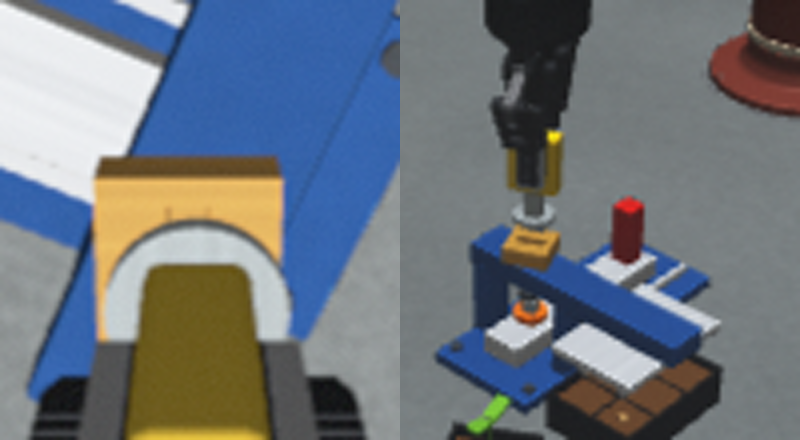

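Run:
```python
from h import *
ims=pickle.load(open("i3.pkl","rb"));w,s=ims["wrist"],ims["scene"]
Z=np.array([.98,.2,0]);Y=np.array([-.2,.98,0])
tcp=np.array([.5903,.0016,.2419])
def W(x,y,z): return ray(w,200+(x+.5)/4-.5,150+(y+.5)/4-.5,z)
def S(x,y,z): return ray(s,225+(x-400+.5)/4-.5,125+(y+.5)/4-.5,z)
def pr(n,p): print(n,p.round(4),"rel tcp: y",round((p-tcp)@Y,4),"z",round((p-tcp)@Z,4))
zf=tcp[2]-.054-.051-.0017
pr("flange mid",(W(105,312,zf+.003)+W(291,308,zf+.003))/2)
pr("flange far edge",W(197,224,zf+.004))
pr("head mid",(W(96,178,.113)+W(283,180,.113))/2)
pr("slot far",W(188,207,.113)); pr("slot far-",(W(166,207,.113)+W(210,207,.113))/2)
print("scene");pr("flange",S(533,214,zf+.004))
for n,q in dict(a=(517,225),b=(560,236),c=(546,270-12),d=(502,253),slot=(531,241)).items(): pr(n,S(*q,.113))
print(w["origin"],np.array(w["origin"])-tcp)
```

```text
flange mid [ 5.898e-01 -4.000e-04  1.382e-01] rel tcp: y -0.0019 z -0.0009
flange far edge [0.5864 0.0155 0.1392] rel tcp: y 0.0144 z -0.0011
head mid [0.5852 0.0141 0.113 ] rel tcp: y 0.0133 z -0.0025
slot far [0.586  0.0085 0.113 ] rel tcp: y 0.0076 z -0.0028
slot far- [0.586  0.0085 0.113 ] rel tcp: y 0.0076 z -0.0028
scene
flange [5.931e-01 1.000e-04 1.392e-01] rel tcp: y -0.002 z 0.0024
a [ 0.5777 -0.0231  0.113 ] rel tcp: y -0.0217 z -0.0173
b [0.574  0.0138 0.113 ] rel tcp: y 0.0152 z -0.0135
c [0.6064 0.0197 0.113 ] rel tcp: y 0.0145 z 0.0194
d [ 0.6178 -0.0127  0.113 ] rel tcp: y -0.0196 z 0.0241
slot [ 0.5919 -0.0021  0.113 ] rel tcp: y -0.0039 z 0.0008
[0.57310924 0.08124553 0.31096312] [-0.01719076  0.07964553  0.06906312]
```

```bash
python3 -m handwheel '[0,-0.0125,-0.007,0,0,0,0.02,-0.0125,-0.007,0,0,0,0.02,-0.0125,-0.007,0,0,0,0.02,-0.0125,-0.007,0,0,0]'
python3 - <<'E'
from h import *
ims={n:imaging.snapshot(n) for n in("wrist","scene")};pickle.dump(ims,open("i4.pkl","wb"))
w,s=ims["wrist"],ims["scene"]
print(arm.read_state()["tool_pos"])
a=np.hstack([crop(w,200,150,100,110,4),crop(s,225,125,100,110,4)])
cv2.imwrite("pics/c4.png",a)
E
```

```text
t: 5.78
tool_pos: [0.5892, -0.001, 0.2375]
orientation: [[-0.0, -0.2, 0.98], [0.0, 0.98, 0.2], [-1.0, 0.0, -0.0]]
ft_force: [0.3, 0.5, -1.1]
finger_gap: 0.0152
[ 0.58925343 -0.00102431  0.23758842]
```

View pics/c4.png

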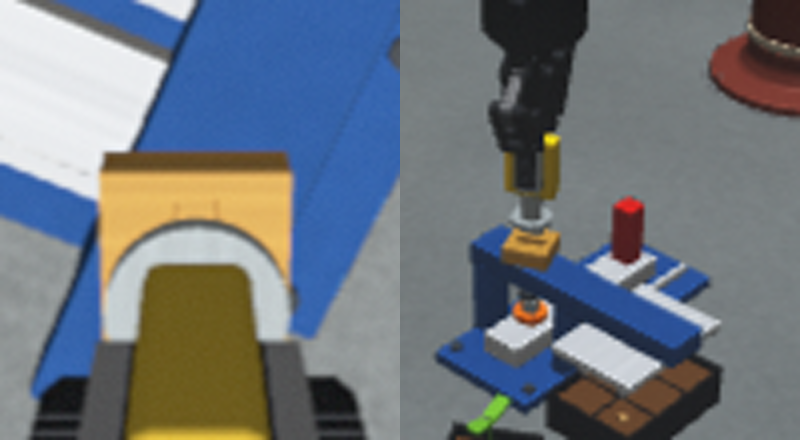

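```bash
python3 -m handwheel '[0.015,-0.0015,-0.0015,0,0,0,0.03,-0.0015,-0.0015,0,0,0,0.045,-0.0015,-0.0015,0,0,0,0.05,-0.0015,-0.0015,0,0,0]'
python3 -m handwheel '[0.01,0,0,0,0,0,0.02,0,0,0,0,0]'
```

```text
t: 6.38
tool_pos: [0.5888, -0.0015, 0.2272]
orientation: [[-0.001, -0.2, 0.98], [0.0, 0.98, 0.2], [-1.0, 0.0, -0.001]]
ft_force: [-0.6, 0.1, -0.8]
finger_gap: 0.0153
t: 6.62
tool_pos: [0.589, -0.0014, 0.2235]
orientation: [[0.0, -0.2, 0.98], [0.0, 0.98, 0.2], [-1.0, 0.0, 0.0]]
ft_force: [0.1, -0.5, -1.8]
finger_gap: 0.0155
```

```bash
python3 -m handwheel '[0.01,0,0,0,0,0,0.018,0,0,0,0,0]'
python3 -m handwheel '[0.004,0,0,0,0,0,0.004,0,0,0,0,0]'
```

```text
t: 6.88
tool_pos: [0.5889, -0.0015, 0.2198]
orientation: [[-0.0, -0.2, 0.98], [0.0, 0.98, 0.2], [-1.0, 0.0, -0.0]]
ft_force: [-0.1, 0.8, -1.8]
finger_gap: 0.0152
t: 7.12
tool_pos: [0.589, -0.0014, 0.2197]
orientation: [[0.0, -0.2, 0.98], [-0.0, 0.98, 0.2], [-1.0, -0.0, 0.0]]
ft_force: [-1.1, -0.3, 3.7]
finger_gap: 0.0154
```

Run:
```python
from h import *
s=pickle.load(open("scene.pkl","rb"))
print(cv2.cvtColor(s["frame"],cv2.COLOR_RGB2HSV)[270-0:286,258].tolist() if 0 else "")
f=s["frame"]; 
for v in range(270,284): print(v, [tuple(int(a) for a in f[v,u]) for u in (254,257,260)])
th=np.linspace(0,6.28,100)
for z in (.034,.037,.04,.043):
    q=np.array([proj(s,[.589+.014*np.cos(a),-.0015+.014*np.sin(a),z]) for a in th]); q2=np.array([proj(s,[.589+.014*np.cos(a),-.0015+.014*np.sin(a),z+.009]) for a in th])
    print(z,"u",q[:,0].min(),q[:,0].max(),"bottom",q[:,1].max(),"top",q2[:,1].min())
print("head",proj(s,[.589,-.0015,.113]))
st=arm.read_state();print(st["torque"],st["joint_torque"][6],st["qpos"])
```

```text
270 [(115, 122, 123), (118, 125, 127), (119, 126, 128)]
271 [(119, 125, 126), (118, 124, 126), (116, 124, 126)]
272 [(117, 123, 125), (119, 126, 128), (116, 123, 125)]
273 [(116, 122, 124), (115, 122, 124), (117, 123, 125)]
274 [(115, 121, 122), (118, 123, 125), (118, 124, 126)]
275 [(115, 122, 124), (117, 124, 125), (118, 125, 125)]
276 [(115, 121, 123), (119, 127, 128), (117, 124, 125)]
277 [(114, 121, 122), (119, 125, 127), (118, 125, 127)]
278 [(115, 122, 124), (117, 124, 126), (118, 125, 125)]
279 [(120, 126, 128), (115, 123, 124), (118, 124, 125)]
280 [(122, 127, 130), (117, 124, 125), (116, 123, 125)]
281 [(120, 128, 130), (118, 124, 126), (116, 123, 124)]
282 [(114, 122, 123), (115, 122, 123), (115, 123, 124)]
283 [(115, 122, 123), (111, 119, 120), (115, 122, 123)]
0.034 u 253.41938003081222 262.0762661450668 bottom 207.50707981866245 top 200.1294645127708
0.037 u 253.42237172619426 262.09133400237755 bottom 206.75550693102153 top 199.3785949980808
0.04 u 253.4253717848053 262.10644396193015 bottom 206.00181383928495 top 198.6256381496878
0.043 u 253.4283802417633 262.12159620043315 bottom 205.24599155906466 top 197.87058525164397
head [257.9945603  184.49260592]
[-0.02488846  0.32049368  0.02299081] -0.009220473293680698 [ 0.21903353  0.6423724  -0.41135938  1.69925447  0.31991545  0.86670749
 -0.12657336]
```

Run:
```python
from h import *
i4=pickle.load(open("i4.pkl","rb"))
for s in (pickle.load(open("scene.pkl","rb")),i4["scene"]):
  f=s["frame"]
  for v in range(194,212): print(v,[tuple(int(a) for a in f[v,u]) for u in (256,257,258,259)])
```

```text
194 [(33, 43, 64), (32, 45, 71), (31, 48, 78), (36, 62, 109)]
195 [(33, 42, 64), (33, 43, 63), (34, 45, 65), (33, 45, 72)]
196 [(33, 41, 61), (32, 42, 62), (32, 43, 63), (31, 41, 63)]
197 [(39, 48, 63), (33, 43, 62), (32, 42, 61), (31, 43, 63)]
198 [(52, 57, 63), (51, 57, 66), (36, 44, 58), (33, 42, 61)]
199 [(43, 45, 48), (40, 43, 46), (38, 42, 45), (65, 71, 81)]
200 [(91, 90, 89), (79, 83, 84), (104, 110, 112), (106, 86, 74)]
201 [(82, 79, 78), (75, 78, 79), (80, 83, 83), (106, 81, 64)]
202 [(89, 79, 74), (74, 77, 77), (73, 76, 77), (140, 88, 55)]
203 [(197, 104, 46), (157, 94, 55), (150, 92, 57), (222, 110, 38)]
204 [(200, 96, 33), (203, 99, 36), (175, 84, 36), (182, 86, 33)]
205 [(117, 57, 33), (120, 57, 31), (112, 55, 33), (110, 55, 34)]
206 [(168, 158, 156), (139, 117, 105), (135, 110, 97), (181, 181, 186)]
207 [(194, 197, 203), (190, 193, 199), (190, 193, 198), (199, 203, 209)]
208 [(197, 201, 208), (197, 202, 209), (199, 204, 211), (214, 218, 224)]
209 [(200, 204, 211), (199, 204, 211), (176, 181, 182), (117, 120, 122)]
210 [(214, 218, 223), (133, 135, 139), (102, 104, 104), 
[... 556 characters left out ...]
 (106, 81, 64)]
202 [(89, 80, 74), (76, 78, 78), (74, 76, 78), (142, 88, 56)]
203 [(201, 107, 47), (161, 96, 56), (153, 95, 58), (225, 112, 38)]
204 [(204, 97, 33), (206, 100, 35), (179, 85, 36), (186, 87, 33)]
205 [(119, 58, 33), (124, 59, 33), (115, 55, 33), (112, 55, 33)]
206 [(171, 161, 158), (143, 120, 108), (138, 113, 99), (185, 186, 190)]
207 [(197, 199, 205), (195, 197, 203), (194, 197, 203), (203, 207, 213)]
208 [(200, 204, 211), (201, 206, 213), (203, 208, 215), (218, 222, 226)]
209 [(202, 208, 213), (204, 209, 216), (181, 185, 187), (120, 123, 124)]
210 [(219, 222, 226), (136, 139, 143), (106, 107, 108), (89, 90, 89)]
211 [(121, 123, 125), (90, 91, 92), (87, 88, 89), (86, 87, 88)]
```

```bash
python3 -m handwheel '[-0.002,0,0,0.03,0,0,-0.002,0,0,0.06,0,0,-0.002,0,0,0.09,0,0]'
python3 -c "
from h import *
st=arm.read_state();print(st['torque'],st['joint_torque'][6],st['qpos'][6],yaw_now(st))"
for i in 1 2 3; do python3 -m handwheel '[0,0,0,0.032,0,0]' >/dev/null
python3 -c "
from h import *
st=arm.read_state();print(st['torque'],st['ft_force'],st['joint_torque'][6],st['qpos'][[4,6]],yaw_now(st),st['t'])"; done
```

```text
t: 7.5
tool_pos: [0.5891, -0.0011, 0.2197]
orientation: [[0.001, 0.083, 0.997], [0.001, 0.997, -0.083], [-1.0, 0.001, 0.001]]
ft_force: [0.4, 0.2, 0.5]
finger_gap: 0.0156
[0.05460568 0.05406463 0.11702181] 0.2870685327798128 -0.35561719090605265 -4.774386237200248
[0.0118503  0.05845774 0.07989078] [-0.85244893  0.77451826  0.64420666] 0.31898360699415207 [ 0.23604301 -0.43632459] -10.545271692425779 7.625
[0.02988345 0.08350709 0.12775227] [-1.11064579  0.86473842  0.71073552] 0.3123841993510723 [ 0.21414716 -0.51677938] -16.304465058344118 7.75
[-0.01198373 -0.04615026  0.10714108] [-0.67842965 -0.26627132  0.05120303] 0.3117859270423651 [ 0.19221181 -0.5971759 ] -22.064365837241116 7.875
```

```bash
cat > lg.py <<'E'
from h import *
st=arm.read_state();print(round(float(st['t']),2),'tz',round(float(st['torque'][2]),3),'j7',round(float(st['joint_torque'][6]),4),'j5',round(float(st['joint_torque'][4]),4),'q7',round(float(st['qpos'][6]),3),'yaw',round(float(yaw_now(st)),2),'rad',round(float(np.radians(11.5-yaw_now(st))),3),'F',st['ft_force'].round(1),st['tool_pos'].round(4))
E
for i in 1 2 3 4 5 6 7 8; do python3 -m handwheel '[0,0,0,0.032,0,0]' >/dev/null; python3 lg.py; done
```

```text
8.0 tz 0.119 j7 0.311 j5 0.0339 q7 -0.677 yaw -27.82 rad 0.686 F [0.4 0.  0.4] [ 0.5894 -0.0012  0.2197]
8.12 tz 0.125 j7 0.3106 j5 0.0082 q7 -0.758 yaw -33.58 rad 0.787 F [0.3 0.5 0. ] [ 0.5894 -0.0013  0.2197]
8.25 tz 0.127 j7 0.3096 j5 -0.0179 q7 -0.838 yaw -39.34 rad 0.887 F [-0.2 -0.6 -0.8] [ 0.5895 -0.0013  0.2197]
8.38 tz 0.178 j7 0.3092 j5 -0.044 q7 -0.918 yaw -45.11 rad 0.988 F [ 0.7  0.5 -0.2] [ 0.5895 -0.0014  0.2197]
8.5 tz 0.06 j7 0.309 j5 -0.0702 q7 -0.998 yaw -50.87 rad 1.088 F [-0.2 -0.2 -0.5] [ 0.5896 -0.0015  0.2197]
8.62 tz 0.152 j7 0.3084 j5 -0.0965 q7 -1.078 yaw -56.63 rad 1.189 F [ 0.7 -0.6  0.3] [ 0.5896 -0.0016  0.2197]
8.75 tz 0.037 j7 0.3079 j5 -0.1225 q7 -1.157 yaw -62.39 rad 1.29 F [ 0.5 -1.2  0.3] [ 0.5896 -0.0016  0.2197]
8.88 tz 0.129 j7 0.3027 j5 -0.1509 q7 -1.237 yaw -68.15 rad 1.39 F [ 1.  -0.4  0.4] [ 0.5896 -0.0017  0.2197]
```

```bash
for i in 1 2 3 4 5; do python3 -m handwheel '[0,0,0,0.032,0,0]' >/dev/null; python3 lg.py; done
```

```text
9.0 tz 0.115 j7 0.2952 j5 -0.1825 q7 -1.317 yaw -73.91 rad 1.491 F [ 1.  -0.9 -0.2] [ 0.5897 -0.0018  0.2197]
9.12 tz 0.088 j7 0.2876 j5 -0.2139 q7 -1.396 yaw -79.67 rad 1.591 F [ 1.  -1.6 -0.8] [ 0.5897 -0.0019  0.2197]
9.25 tz 0.163 j7 0.2801 j5 -0.2449 q7 -1.476 yaw -85.43 rad 1.692 F [ 0.  -1.8 -0.2] [ 0.5896 -0.0019  0.2197]
9.38 tz 0.128 j7 0.2728 j5 -0.2771 q7 -1.555 yaw -91.18 rad 1.792 F [ 1.1 -1.7  0.1] [ 0.5896 -0.002   0.2197]
9.5 tz 0.164 j7 0.2652 j5 -0.3062 q7 -1.635 yaw -96.95 rad 1.893 F [ 0.8 -0.8  1. ] [ 0.5896 -0.0021  0.2197]
```

```bash
python3 - <<'E'
from h import *
ims={n:imaging.snapshot(n) for n in("wrist","scene")};pickle.dump(ims,open("i5.pkl","wb"))
s=ims["scene"];f=s["frame"]
for v in range(199,212): print(v,[tuple(int(a) for a in f[v,u]) for u in (256,257,258,259)])
cv2.imwrite("pics/c5.png",np.hstack([crop(pickle.load(open("scene.pkl","rb")),235,180,50,40,8),crop(s,235,180,50,40,8)]))
E
python3 lg.py
```

```text
199 [(72, 76, 76), (75, 77, 77), (70, 74, 75), (54, 62, 70)]
200 [(66, 70, 74), (69, 73, 77), (68, 73, 77), (55, 59, 63)]
201 [(45, 47, 50), (45, 47, 50), (44, 46, 49), (42, 43, 47)]
202 [(69, 67, 65), (62, 65, 65), (61, 63, 64), (97, 74, 58)]
203 [(80, 78, 74), (74, 77, 77), (73, 76, 77), (105, 80, 61)]
204 [(128, 89, 64), (82, 80, 77), (145, 92, 61), (189, 102, 46)]
205 [(228, 115, 37), (229, 115, 40), (231, 117, 36), (233, 117, 32)]
206 [(134, 63, 32), (158, 73, 34), (139, 65, 32), (134, 63, 32)]
207 [(130, 95, 79), (126, 80, 57), (119, 79, 58), (141, 112, 97)]
208 [(194, 194, 200), (193, 194, 201), (195, 198, 204), (213, 216, 220)]
209 [(203, 208, 214), (203, 208, 215), (181, 186, 188), (121, 124, 125)]
210 [(219, 222, 227), (138, 141, 144), (106, 108, 109), (88, 90, 90)]
211 [(121, 122, 125), (90, 92, 92), (87, 88, 89), (85, 87, 87)]
9.6 tz 0.086 j7 -0.3145 j5 -0.491 q7 -1.632 yaw -96.77 rad 1.89 F [-0.1 -1.2 -0.1] [ 0.5896 -0.002   0.2197]
```

View pics/c5.png

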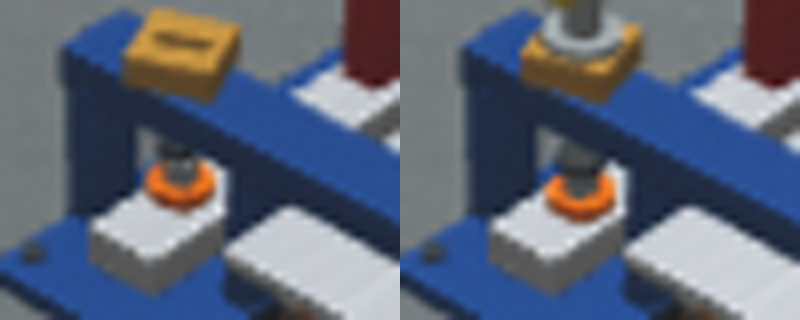

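```bash
for i in 1 2 3 4 5 6 7 8; do python3 -m handwheel '[0,0,0,-0.016,0,0]' >/dev/null; python3 lg.py; done
```

```text
9.72 tz -0.032 j7 -0.2537 j5 -0.3273 q7 -1.59 yaw -93.75 rad 1.837 F [ 0.5 -1.6 -0.3] [ 0.5895 -0.0019  0.2197]
9.85 tz -0.05 j7 -0.1987 j5 -0.2365 q7 -1.551 yaw -90.86 rad 1.787 F [-0.1 -0.9  0.8] [ 0.5892 -0.0017  0.2197]
9.97 tz -0.077 j7 -0.1962 j5 -0.2155 q7 -1.511 yaw -87.98 rad 1.736 F [-0.1 -0.5  0.3] [ 0.5891 -0.0016  0.2197]
10.1 tz 0.01 j7 -0.1954 j5 -0.2046 q7 -1.471 yaw -85.1 rad 1.686 F [-0.  -0.9  0.2] [ 0.589  -0.0015  0.2197]
10.22 tz -0.025 j7 -0.1951 j5 -0.1993 q7 -1.431 yaw -82.22 rad 1.636 F [-0.4 -0.8  0.7] [ 0.589  -0.0015  0.2197]
10.35 tz -0.013 j7 -0.1911 j5 -0.2446 q7 -1.391 yaw -79.34 rad 1.585 F [ 0.3 -1.4  0.7] [ 0.5889 -0.0015  0.2197]
10.47 tz -0.062 j7 -0.1894 j5 -0.356 q7 -1.352 yaw -76.46 rad 1.535 F [-0.6 -1.  -0. ] [ 0.5891 -0.0018  0.2197]
10.6 tz -0.11 j7 -0.1341 j5 -0.2669 q7 -1.312 yaw -73.61 rad 1.485 F [-0.5 -0.1  0.8] [ 0.5892 -0.0019  0.2197]
```

```bash
for i in 1 2; do python3 -m handwheel '[0,0,0,-0.016,0,0]' >/dev/null; python3 lg.py; done
```

```text
10.72 tz -0.051 j7 -0.1339 j5 -0.2598 q7 -1.272 yaw -70.73 rad 1.435 F [ 0.8 -0.7  1.1] [ 0.5891 -0.0019  0.2197]
10.85 tz -0.077 j7 -0.1305 j5 -0.2507 q7 -1.232 yaw -67.86 rad 1.385 F [ 0.  -1.4  0.9] [ 0.5891 -0.0019  0.2197]
```

```bash
python3 -m handwheel '[0,0,0,0.016,0,0,0,0,0,0.032,0,0,0,0,0,0.048,0,0]' >/dev/null; python3 lg.py
python3 -m handwheel '[0,0,0,0,0,0,0,0,0,0,0,0,0,0,0,0,0,0]' 45; python3 lg.py
python3 -m handwheel '[-0.15,0,0,0,0,0,-0.4,0,0,0,0,0,-0.5,0,0,0,0,0,-0.5,0,0,0,0,0]' 45
python3 - <<'E'
from h import *
ims={n:imaging.snapshot(n) for n in("wrist","scene")};pickle.dump(ims,open("i6.pkl","wb"))
s=ims["scene"]
t=pickle.load(open("top.pkl","rb"))
cv2.imwrite("pics/c6.png",np.hstack([crop(ims["wrist"],150,80,200,200,2),crop(s,225,120,100,100,4)]))
# post direction
d=np.array([np.cos(np.radians(-12)),np.sin(np.radians(-12))]); print(np.array([.589,-.0015])-.125*d)
go([.4655,.0235,.28],-12)
E
```

```text
11.22 tz 0.01 j7 0.2011 j5 0.05 q7 -1.354 yaw -76.63 rad 1.538 F [ 1.1  0.2 -0.5] [ 0.5894 -0.0011  0.2197]
t: 11.6
tool_pos: [0.5889, -0.0014, 0.2195]
orientation: [[-0.0, 0.973, 0.232], [0.0, 0.232, -0.973], [-1.0, 0.0, -0.0]]
ft_force: [-0.4, 0.5, 0.0]
finger_gap: 0.0383
11.6 tz 0.021 j7 0.0041 j5 0.0066 q7 -1.354 yaw -76.61 rad 1.538 F [-0.4  0.5  0. ] [ 0.5889 -0.0014  0.2195]
t: 12.1
tool_pos: [0.5897, -0.0015, 0.3213]
orientation: [[0.004, 0.973, 0.231], [0.0, 0.231, -0.973], [-1.0, 0.004, 0.001]]
ft_force: [0.6, -0.1, -0.7]
finger_gap: 0.0383
[0.46673155 0.02448896]
rows: [0.1937, -0.5683, -0.2633, -0.3591, -0.0005, 0.0004] t 12.2
```

View pics/c6.png

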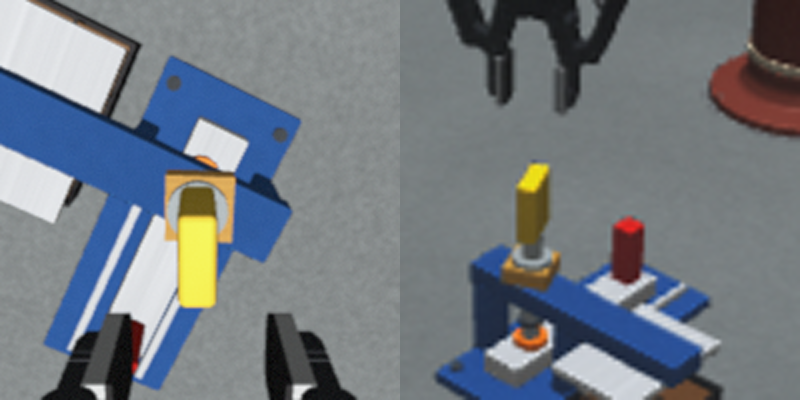

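```bash
python3 -m handwheel '[0,-0.25,-0.1,-0.05,0,0,0,-0.45,-0.2,-0.1,0,0,0.1,-0.568,-0.263,-0.15,0,0,0.19,-0.568,-0.263,-0.2,0,0,0.19,-0.568,-0.263,-0.25,0,0]' 45 >/dev/null
python3 -c "
from h import *
go([.466,.023,.2],-12)"
```

```text
rows: [0.3944, 0.0042, 0.0109, -0.1072, -0.0019, 0.0009] t 12.82
```

```bash
python3 -m handwheel '[0.2,0.004,0.01,-0.05,0,0,0.394,0.004,0.01,-0.107,0,0,0.394,0.004,0.01,-0.107,0,0,0.394,0.004,0.01,-0.107,0,0]' 45
python3 - <<'E'
from h import *
w=imaging.snapshot("wrist");t=imaging.snapshot("top");pickle.dump((w,t),open("i7.pkl","wb"))
tcp=arm.read_state()["tool_pos"];a=np.radians(yaw_now());print(yaw_now())
Z=np.array([np.cos(a),np.sin(a),0]);Y=np.array([-Z[1],Z[0],0])
for s in (w,t):
    h=cv2.cvtColor(s["frame"],cv2.COLOR_RGB2HSV)
    m=cv2.inRange(h,np.array((0,150,150)),np.array((8,255,255)))|cv2.inRange(h,np.array((174,150,150)),np.array((180,255,255)))
    c=max(cv2.findContours(m,0,2)[0],key=cv2.contourArea);r=cv2.minAreaRect(c);p=ray(s,*r[0],.087);print(r,p,(p-tcp)@Y,(p-tcp)@Z)
cv2.imwrite("pics/c7.png",w["frame"][:,:,::-1])
E
```

```text
t: 13.32
tool_pos: [0.4686, 0.0232, 0.2031]
orientation: [[0.0, 0.217, 0.976], [0.0, 0.976, -0.217], [-1.0, 0.0, -0.0]]
ft_force: [1.3, -0.3, 0.4]
finger_gap: 0.0385
-12.472653450656919
((244.0, 220.5), (23.0, 26.0), 90.0) [0.4642514  0.02109124 0.087     ] -0.003217260752062802 -0.004323826515700831Traceback (most recent call last):
  File "<stdin>", line 8, in <module>
ValueError: max() iterable argument is empty
```

```bash
python3 -m handwheel '[0.05,-0.015,-0.02,0,0,0,0.2,-0.015,-0.02,0,0,0,0.35,-0.015,-0.02,0,0,0,0.42,-0.015,-0.02,0,0,0,0.42,-0.015,-0.02,0,0,0]' 45 
python3 -m handwheel '[0,0,0,0,0,0]'; python3 lg.py
python3 -m handwheel '[0,0,0,0,0,0,0,0,0,0,0,0,0,0,0,0,0,0]' 15 25;python3 lg.py
```

```text
t: 14.05
tool_pos: [0.4635, 0.0211, 0.1183]
orientation: [[-0.001, 0.214, 0.977], [-0.0, 0.977, -0.214], [-1.0, -0.001, -0.001]]
ft_force: [0.3, 0.7, 0.5]
finger_gap: 0.0386
t: 14.18
tool_pos: [0.4644, 0.0211, 0.1195]
orientation: [[0.002, 0.215, 0.977], [0.0, 0.977, -0.215], [-1.0, 0.001, 0.002]]
ft_force: [-0.3, -0.3, 0.4]
finger_gap: 0.0387
14.18 tz 0.018 j7 -0.0003 j5 0.0035 q7 -0.566 yaw -12.39 rad 0.417 F [-0.3 -0.3  0.4] [0.4644 0.0211 0.1195]
t: 14.55
tool_pos: [0.4644, 0.0211, 0.1197]
orientation: [[0.002, 0.214, 0.977], [0.0, 0.977, -0.214], [-1.0, 0.0, 0.002]]
ft_force: [-0.3, -0.2, 6.7]
finger_gap: 0.0193
14.55 tz 0.202 j7 -0.1908 j5 -0.1185 q7 -0.566 yaw -12.34 rad 0.416 F [-0.3 -0.2  6.7] [0.4644 0.0211 0.1197]
```

```bash
for i in 1 2 3; do python3 -m handwheel '[-0.0015,0,0,0,0,0]' >/dev/null;python3 lg.py; done
```

```text
14.68 tz 0.181 j7 -0.1975 j5 -0.1515 q7 -0.566 yaw -12.35 rad 0.416 F [ 0.2 -0.6  3.9] [0.4643 0.0212 0.1197]
14.8 tz 0.26 j7 -0.2084 j5 -0.1838 q7 -0.566 yaw -12.36 rad 0.416 F [0.5 0.7 2.1] [0.4643 0.0211 0.1197]
14.93 tz 0.222 j7 -0.2159 j5 -0.2197 q7 -0.565 yaw -12.37 rad 0.417 F [ 1.7 -0.5 -0.6] [0.4644 0.0211 0.1197]
```

```bash
for i in 1 2 3 4 5; do python3 -m handwheel '[0,0,0.0125,0,0,0]' >/dev/null;python3 lg.py; done
```

```text
15.05 tz 0.186 j7 -0.203 j5 0.2344 q7 -0.563 yaw -12.33 rad 0.416 F [-7.1  1.3  9.2] [0.4646 0.0211 0.1197]
15.18 tz 0.166 j7 -0.1791 j5 0.4466 q7 -0.561 yaw -12.29 rad 0.415 F [-9.8  2.9 12. ] [0.465  0.0211 0.1196]
15.3 tz 0.146 j7 -0.1024 j5 0.3976 q7 -0.559 yaw -12.29 rad 0.415 F [-9.7  2.7 11.4] [0.4669 0.0206 0.1196]
15.43 tz 0.085 j7 -0.0993 j5 0.4166 q7 -0.557 yaw -12.31 rad 0.415 F [-9.5  2.7 12.1] [0.4693 0.0199 0.1196]
15.55 tz 0.061 j7 -0.073 j5 0.4135 q7 -0.555 yaw -12.32 rad 0.416 F [-8.3  3.1 11.1] [0.4716 0.0193 0.1196]
```

```bash
for i in 1 2 3 4 5; do python3 -m handwheel '[0,0,-0.0125,0,0,0]' >/dev/null;python3 lg.py; done
```

```text
15.68 tz 0.103 j7 -0.0781 j5 -0.0692 q7 -0.557 yaw -12.37 rad 0.417 F [-2.1 -0.7  4.2] [0.4717 0.0192 0.1196]
15.8 tz 0.085 j7 -0.0993 j5 -0.1904 q7 -0.559 yaw -12.42 rad 0.418 F [ 4.2 -1.7 -0.5] [0.4714 0.0193 0.1197]
15.93 tz 0.038 j7 -0.0016 j5 -0.1645 q7 -0.562 yaw -12.47 rad 0.418 F [ 5.4 -1.7 -1.1] [0.4704 0.0197 0.1196]
16.05 tz -0.037 j7 0.0148 j5 -0.1579 q7 -0.564 yaw -12.49 rad 0.419 F [ 5.8  0.2 -1.2] [0.468  0.0202 0.1196]
16.18 tz 0.004 j7 0.0198 j5 -0.1557 q7 -0.566 yaw -12.5 rad 0.419 F [ 5.3 -0.7 -2.2] [0.4656 0.0207 0.1196]
```

```bash
for i in 1 2 3; do python3 -m handwheel '[0,0,-0.0125,0,0,0]' >/dev/null;python3 lg.py; done
python3 -m handwheel '[0,0,0.003,0,0,0,0,0,0.003,0,0,0]';
python3 -m handwheel '[0,0,0,0,0,0,0,0,0,0,0,0,0,0,0,0,0,0]' 45; python3 lg.py
python3 -m handwheel '[-0.1,0,0,0,0,0,-0.3,0,0,0,0,0,-0.5,0,0,0,0,0,-0.5,0,0,0,0,0]' 45
```

```text
16.3 tz -0.01 j7 0.023 j5 -0.1536 q7 -0.569 yaw -12.5 rad 0.419 F [ 4.4 -0.9 -1.7] [0.4632 0.0212 0.1196]
16.43 tz -0.01 j7 0.025 j5 -0.1518 q7 -0.571 yaw -12.5 rad 0.419 F [ 5.8 -1.1 -1. ] [0.4607 0.0217 0.1196]
16.55 tz 0.015 j7 0.0262 j5 -0.1502 q7 -0.573 yaw -12.51 rad 0.419 F [ 4.9 -0.8 -2. ] [0.4583 0.0222 0.1196]
t: 16.8
tool_pos: [0.458, 0.0223, 0.1196]
orientation: [[0.002, 0.216, 0.976], [0.0, 0.976, -0.216], [-1.0, 0.001, 0.002]]
ft_force: [3.4, -1.1, -2.6]
finger_gap: 0.0197
t: 17.18
tool_pos: [0.4564, 0.0226, 0.1195]
orientation: [[-0.001, 0.214, 0.977], [-0.0, 0.977, -0.214], [-1.0, -0.0, -0.001]]
ft_force: [0.6, 0.4, -1.0]
finger_gap: 0.0385
17.18 tz 0.048 j7 0.0001 j5 0.0026 q7 -0.572 yaw -12.36 rad 0.417 F [ 0.6  0.4 -1. ] [0.4564 0.0226 0.1195]
t: 17.68
tool_pos: [0.4583, 0.0228, 0.2222]
orientation: [[0.006, 0.215, 0.977], [0.0, 0.977, -0.215], [-1.0, 0.002, 0.006]]
ft_force: [0.9, -0.2, 0.0]
finger_gap: 0.0385
```

Run:
```python
from h import *
s=imaging.snapshot("scene");t=imaging.snapshot("top")
cv2.imwrite("pics/c8.png",np.hstack([crop(s,215,110,100,100,4),crop(t,190,130,100,100,4)]))
```

```text
(no output)
```

View pics/c8.png

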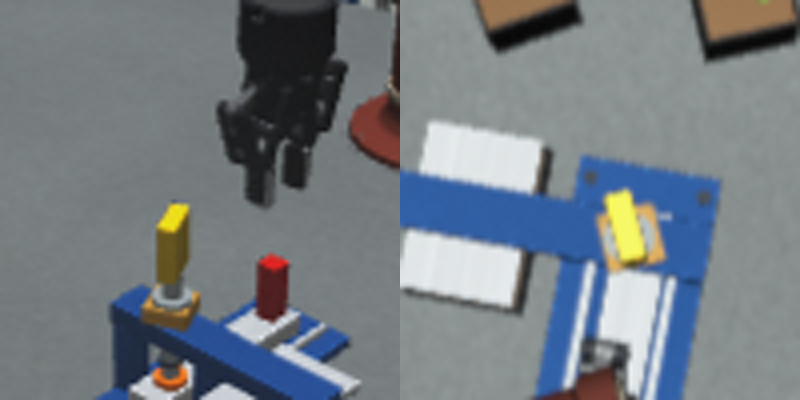

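The driver stands upright in the screw head (scene crop (172,300)), the foot is on the block (170,377), and the gripper is clear of the post (272,265).

```bash
python3 -c "
from cell import arm
arm.finish_job()"
```

```text
the job is handed in; nothing more can be done
```

I handed the job in at about 18 s. The middle-sized driver from the holder is seated in the stop screw, and the foot should be bearing on the block with about 5 to 6 N. The hand-in gave no verdict.

- **Turning:** I turned the screw clockwise until the wrist torque changed slope, which I took as touch. I overshot to an estimated 7.7 N, so I backed the screw off, left the blade in the middle of its play and let go.
- **Drag check:** I slid the block by the red post about 7 mm forward and 13 mm back. The push took about 10 N with the hand pressing down about 11 N, giving a foot force of about 5 N. The pull took about 5.4 N with the hand lifting slightly, giving about 6 N.
- **Last picture:** The driver is upright and seated, and the block is on the bed under the foot, about 6 mm short of where it started. The gripper is clear of everything.

**Checks that did not fully agree:**
- The camera showed the foot coming down about 5.4 mm. The torque onset implied about 6.2 mm, but that is within the image resolution.
- The sign of the wrist joint torque was not what I expected, so I trusted the slide test for the final force.

I did not measure the bystanders at the end, but no path went near them and I felt no contact.

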